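# Dress the bedside: plant stack and lidded candle

## Robot

A 6-joint arm with a two-finger parallel gripper is mounted at the origin on the work surface. World frame = base frame: x ahead of the robot, y to its left, z up, the work surface at z = 0. Lengths are in m, angles in rad, forces in N, time in s.
With the tool pointing down it reaches from about 0.3 to 0.775 m from the base axis. Payload 14.6 kg.
Tool frame: the origin (TCP) lies on the centre line of the jaws, within the pads' length; the fingertips stand 19 mm ahead of it and the grasp point (between the pads) is the TCP; y points along the fingers, x is the direction in which the jaws open and shut, and the axes are right-handed (so a half turn about y gives the same grasp; the last joint's range is limited). The gripper opens to 94 mm and grips with 3 to 60 N. Pads are 16 mm wide; open, the fingers measure 119 mm over their backs; the gripper's body (75 mm by 177 mm) begins 78 mm behind the grasp point.
Start: joints at [1.276, 0.3, 1.521, -0, 1.321, -0.067], TCP at [0.124, 0.536, 0.224] pointing down, gripper open.
Joint ranges: [-3.03, 3.03], [-0.79, 2.21], [0.23, 2.52], [-1.04, 4.18], [0, 3.07], [-2.55, 2.55]. Speed limits (rad/s): [2.22, 2.22, 2.57, 3.14, 3.14, 3.14].

## Interface

Orientations are given as [roll, pitch, yaw] about the fixed x, y, z axes, in that order (R = Rz(yaw) Ry(pitch) Rx(roll)).
In Python, from station import ctrl, optics gives the robot as it stands.
- The arm moves only by the tool jog_arm, never from a script. Its argument "targets" is a list of rows, each a list of 3 entries, a list of its own where there are three numbers: the finger opening in cm, from 0 to 9.4, then the shift along the tool's x, y, z in cm, then the turn about the tool's y in rad. A call has 1 to 10 rows; each row is the pose to reach, as a shift and turn from the pose commanded when the call began, along the tool's axes at that moment; what a row does not reach only later rows make up. A row lasts 1/10 s, in which the tool goes at most 50 mm and 8.59 degrees, less where a joint would pass 70% of its speed; a pose out of reach is approached as far as the arm can. A call with a gripper value outside its range is refused whole. The fingers move at their own pace and stop on an object; "grip_force" is the grip in N (left out, the last holds). Time passes only in rows, so rows that repeat a pose let the fingers close. It gives the time, the measured TCP pose, the force and the opening at its end, in the units of the state.
- ctrl.get_obs(): the state, without advancing time (a new reading comes with each control period).
- optics.camera(name): name is "side" or "top"; returns a dict with "img" (480x640x3 uint8, red, green, blue), "range_z" (480x640 float32, m along the optical axis (not along the pixel's ray), 0 where there is no reading), "camera_matrix" (3x3 intrinsics, pixels), "k1" (the pictures are not rectified: a ray, as slopes to the right and down, at radius r is drawn at 1 + k1 r^2 times it, then the intrinsics apply), "world_to_cam" (4x4, takes a point from world to camera coordinates). Camera axes: x right, y up, looking along -z (the intrinsics and any distortion apply to the point x, -y, -z); pixel columns grow to the right and rows downward; lengths in m; the calibration is good to about 2 mm. A picture is of the moment at which its call begins.
- ctrl.hand_in(): hands the job in, once; it reports no verdict.
The state is a dict: "time_s": time; "qpos": joint angles; "joint_vel": joint speeds; "tau": joint torques, N m; "ee_pos": TCP position; "eef_rot": TCP orientation; "force": force on the tool from outside, world axes, zero at the start; "moment": the same for the moment, N m; "grip_width": finger opening in m.
Only numpy, scipy, OpenCV 4.12 (cv2) and the standard library are available. Lean on these libraries where they do the work, as an engineer would, in place of code of your own. Each camera call takes 0.05 s, during which the arm holds its last target. There are 200 camera calls.

## Task

Put the bedside things together in this order, letting go of each piece before fetching the next: the white saucer in the middle of the round green mat, the blue planter in the saucer, the potted succulent in the planter, then the amber candle jar in the middle of the brass dish, and last the wooden lid on the candle jar. Everything should end upright, properly seated and at rest; never tip the succulent or the candle over, and leave the photo frame, the tulip vase and the lotion bottle where they stand.

Things in the scene. Friction and masses are not known exactly. Their poses are not given: they have to be found in the camera images.
- green_mat: Flat round leaf-green wooden mat, diameter 90, 4 thick (all sizes in mm), fixed on the table. Origin: centre of its underside, z up; round. Its top is 4 above the origin.
- brass_dish: Flat, solid round brass dish without a rim, 92 across the top edge and 84 at the foot, 6 thick, fixed on the table. Origin: centre of its underside, z up; round. Its top is 6 above the origin.
- saucer: Small, thick white ceramic saucer, loose, about 90 g: outer diameter 63, straight-sided, 16 high; wall 3.5, so an open recess of diameter 56, 6 deep, whose floor is 10 above the origin. Stands on the table; can be gripped across its outside by the fingertips. Origin: centre of its underside, z up; round. 
- planter: Blue ceramic planter (open cup), loose, about 140 g: 40 high, outer diameter 47 at the foot widening to 58 at 12 up and straight from there to the rim; wall 4, so the mouth is about 50 wide; inner floor 5 above the origin. Its foot fits the saucer's recess with about 4 to spare all round. Grip across the outside. Origin: centre of its underside, z up; round. 
- plant: Green succulent in a terracotta pot, loose, about 150 g: pot 34 in diameter at the foot, 40 at 42 up, then a straight collar of diameter 44 from 42 to 70 up. Stiff leaves reach 105 up and stay within a 37 circle. Seated in the planter, its collar stands from 7 to 35 above the planter's rim; grip across the upper part of the collar. Origin: centre of its underside, z up; round. 
- candle: Candle in an amber glass jar with cream wax, loose, about 260 g: jar outer diameter 56, 70 high, straight; mouth 48 wide, the wax surface is 52 above the origin. Grip across the outside. Origin: centre of its underside, z up; round. 
- lid: Light wooden jar lid, loose, about 60 g, knob up: plug of diameter 40 from 0 to 6, disc of diameter 56 from 6 to 14, knob of diameter 18 from 14 to 38 above the origin. It stands on its plug; seated, the plug is in the jar mouth (4 to spare all round), the disc on the rim, its origin 64 above the jar's. Grip by the knob. Origin: centre of its underside, z up; round. 
- photo_frame: Bystander: sage-green photo frame, 120 wide, about 155 high, leaning back on a dark wooden foot 100 by 100. Origin: under the middle of the frame, on the table; its x axis points to its back. Leave alone.
- tulip_vase: Bystander: round green glass vase, 104 wide, 140 high, with pink, purple and white tulips up to 275 high. Origin: centre of its underside. Leave alone.
- lotion: Bystander: teal lotion bottle, diameter 40, 125 high with its brass-coloured cap. Origin: centre of its underside. Leave alone.
Things that resemble listed ones, but are neither listed nor needed, are in the scene too. What is shaped like the lid but purple or red is not meant. Of the things that look like the brass_dish, the larger one is meant.

How it is judged:
On the way, in this order (a step that is already met when the one before it is completed fails the run):
1. the white saucer lies on the green mat, let go (horizontal distance between saucer and green_mat below 0.015 m and z of saucer in the frame of green_mat between 0.001 and 0.007 m and angle between saucer's own z axis and vertical below 0.1 rad and contact force between the fingers and saucer below 0.1 N and linear speed of saucer below 0.03 m/s), for 0.2 s.
2. the blue planter stands in the saucer, let go (horizontal distance between planter and saucer below 0.006 m and z of planter in the frame of saucer between 0.007 and 0.013 m and angle between planter's own z axis and vertical below 0.1 rad and contact force between the fingers and planter below 0.1 N and linear speed of planter below 0.03 m/s), for 0.2 s.
3. the potted succulent stands in the planter, let go (horizontal distance between plant and planter below 0.01 m and z of plant in the frame of planter between 0.001 and 0.009 m and angle between plant's own z axis and vertical below 0.1 rad and contact force between the fingers and plant below 0.1 N and linear speed of plant below 0.03 m/s), for 0.2 s.
4. the candle jar stands on the brass dish, let go (horizontal distance between candle and brass_dish below 0.015 m and z of candle in the frame of brass_dish between 0.003 and 0.009 m and angle between candle's own z axis and vertical below 0.1 rad and contact force between the fingers and candle below 0.1 N and linear speed of candle below 0.03 m/s), for 0.2 s.
5. the wooden lid sits on the candle jar, let go (horizontal distance between lid and candle below 0.006 m and z of lid in the frame of candle between 0.06 and 0.068 m and angle between lid's own z axis and vertical below 0.1 rad and contact force between the fingers and lid below 0.1 N and linear speed of lid below 0.03 m/s), for 0.2 s.
At the end, for the whole second after the job is handed in: Saucer on the green mat within 15 mm of its centre, planter seated in the saucer within 6 mm, potted succulent seated in the planter, candle jar on the brass dish within 15 mm of its centre, lid seated on the jar within 6 mm; all upright within 0.1 rad, let go and at rest (horizontal distance between saucer and green_mat below 0.015 m and z of saucer in the frame of green_mat between 0.001 and 0.007 m and angle between each of saucer, planter, plant, candle, lid's own z axis and vertical below 0.1 rad and linear speed of each of saucer, planter, plant, candle, lid below 0.03 m/s and horizontal distance between planter and saucer below 0.006 m and z of planter in the frame of saucer between 0.007 and 0.013 m and horizontal distance between plant and planter below 0.01 m and z of plant in the frame of planter between 0.001 and 0.009 m and horizontal distance between candle and brass_dish below 0.015 m and z of candle in the frame of brass_dish between 0.003 and 0.009 m and horizontal distance between lid and candle below 0.006 m and z of lid in the frame of candle between 0.06 and 0.068 m); the robot touches nothing.
It fails at once if the photo frame was moved more than 30 mm (distance of photo_frame from where it was at the start of the episode above 0.03 m).
It fails at once if the tulip vase was moved more than 30 mm (distance of tulip_vase from where it was at the start of the episode above 0.03 m).
It fails at once if the lotion was moved more than 30 mm (distance of lotion from where it was at the start of the episode above 0.03 m).
It fails at once if the succulent was tipped by more than 0.8 rad (angle between plant's own z axis and vertical above 0.8 rad).
It fails at once if the candle was tipped by more than 0.8 rad (angle between candle's own z axis and vertical above 0.8 rad).
It also fails if it takes over 131 s, if anything falls off the work surface, if the arm or the gripper's body presses on something with over 40 N, if the wrist force passes 120 N, or if a joint passes its speed limit or range.

## Working session

There is one attempt and no reset: what is moved stays moved. The work goes in short steps, Python scripts to look and compute and a tool call to move; the robot and the scene stay as the last step left them, time stands still between calls to the robot, and variables do not carry over. Pictures are saved under pics/ and viewed, about 12 in all and at most 16, crops included, and the job is handed in when it is done.

Besides the shell and the picture viewer there is one more tool, called after "Call:" as name(argument=value, ...), one argument or row to a line, values as JSON. jog_arm: Moves the arm, as the interface text tells. Its arguments: {"type":"object","properties":{"targets":{"type":"array","items":{"type":"array"}},"grip_force":{"type":"number"}},"required":["targets"]}

```bash
mkdir -p pics; ls; cat > h.py <<'E'
import numpy as np, cv2
from station import ctrl, optics
def shot(n):
    c=optics.camera(n); c['img']=np.asarray(c['img']); return c
def save(c,name,box=None,s=1):
    im=c['img'][:,:,::-1]
    if box: im=im[box[1]:box[3],box[0]:box[2]]
    cv2.imwrite('pics/'+name,cv2.resize(im,None,fx=s,fy=s,interpolation=cv2.INTER_CUBIC))
def rays(c,uv):
    K=np.array(c['camera_matrix']);k=float(c['k1']);uv=np.atleast_2d(uv).astype(float)
    d=cv2.undistortPoints(uv[:,None],K,np.array([k,0,0,0,0.]))[:,0]
    return np.c_[d[:,0],-d[:,1],-np.ones(len(d))]
def onplane(c,uv,z):
    T=np.linalg.inv(c['world_to_cam']); d=rays(c,uv)@T[:3,:3].T; o=T[:3,3]
    return o+d*((z-o[2])/d[:,2])[:,None]
def cloud(c):
    v,u=np.mgrid[:480,:640]; d=rays(c,np.c_[u.ravel(),v.ravel()]); T=np.linalg.inv(c['world_to_cam'])
    r=np.asarray(c['range_z']).ravel()[:,None]
    p=(d*r)@T[:3,:3].T+T[:3,3]; p[r[:,0]==0]=np.nan
    return p.reshape(480,640,3)
E
python3 - <<'E'
from h import *
print(ctrl.get_obs())
for n in('top','side'):
    c=shot(n);save(c,n+'0.png');T=np.linalg.inv(c['world_to_cam']);print(n,T.round(3),c['k1'],c['camera_matrix'])
E
```

```text
pics
{'time_s': 0.0, 'qpos': array([ 1.27640822e+00,  3.00419594e-01,  1.52159276e+00,  2.02129398e-05,
        1.32072057e+00, -6.65851264e-02]), 'joint_vel': array([ 0.00098382, -0.00066808, -0.00031799, -0.00178527, -0.00018252,
        0.00038297]), 'tau': array([ 1.42331362e-03, -5.31799257e+01, -3.52740383e+01,  7.08612869e-02,
        2.44483963e-02, -1.35642822e-04]), 'ee_pos': array([0.12412793, 0.53555241, 0.22390964]), 'eef_rot': array([-1.57070092e+00,  1.13643425e-03,  1.34298838e+00]), 'force': array([-0.08161625,  0.54630849, -0.75658228]), 'moment': array([-0.02944702, -0.0477121 ,  0.01100179]), 'grip_width': 0.09405307635003037}
top [[-0.017  0.987 -0.161  0.362]
 [-1.    -0.016  0.007  0.041]
 [ 0.005  0.161  0.987  1.14 ]
 [ 0.     0.     0.     1.   ]] -0.06652679119468284 [[487.41980216   0.         317.13685079]
 [  0.         487.41980216 237.64466653]
 [  0.           0.           1.        ]]
side [[-0.969  0.142 -0.201  0.219]
 [-0.246 -0.564  0.788  1.23 ]
 [-0.002  0.813  0.582  0.929]
 [ 0.     0.     0.     1.   ]] -0.028578961917883002 [[559.69605672   0.         321.37497018]
 [  0.         559.69605672 245.82797251]
 [  0.           0.           1.        ]]
```

View pics/top0.png

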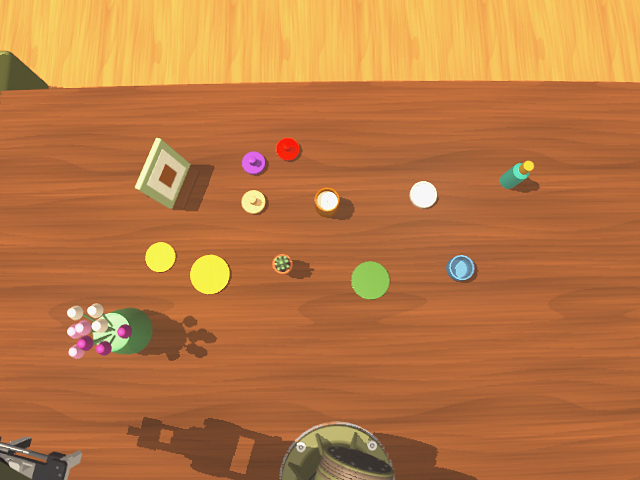

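View pics/side0.png

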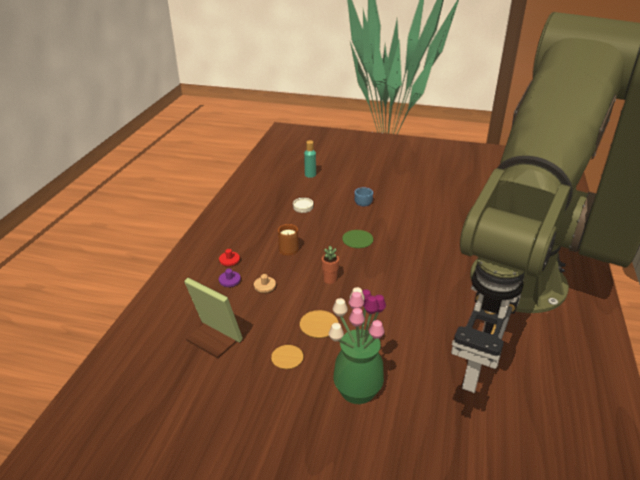

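Top view: saucer (424,194), planter (461,268), green mat (370,280), plant (282,264), candle (327,202), wooden lid (253,202). There are lookalikes: purple (253,163) and red (288,149) lids, so the lid meant is the tan one. Of the two brass discs, (210,274) is larger than (160,257), so it is the dish. I'll measure these and save a confirming crop.

```bash
cat >> h.py <<'E'
# name: top pixel, top height, true diameter at it
TOP=dict(mat=((370,280),.004,.090),dish=((210,274),.006,.092),small=((160,257),.006,.08),saucer=((424,194),.016,.063),planter=((461,268),.040,.058),
 plant=((282,264),.070,.044),candle=((327,202),.070,.056),lid=((253,202),.014,.056))
def blob(c,uv,h,D,P,lo):
    """points above lo near uv; circle of the outline cast on plane h"""
    q=onplane(c,uv,h)[0]
    v,u=np.mgrid[:480,:640]
    Q=onplane(c,np.c_[u.ravel(),v.ravel()],h).reshape(480,640,3)
    near=np.hypot(Q[...,0]-q[0],Q[...,1]-q[1])<D*.5+.02
    return near,Q
E
python3 - <<'E'
from h import *
c=shot('top');save(c,'crop1.png',(130,120,490,310),2.2)
P=cloud(c);hsv=cv2.cvtColor(c['img'],cv2.COLOR_RGB2HSV)
for n,(uv,h,D) in TOP.items():
    near,Q=blob(c,uv,h,D,P,0)
    z=P[...,2]
    if n in('mat','dish','small'):
        hh=hsv[uv[1],uv[0]].astype(int)
        m=near&(abs(hsv[...,0].astype(int)-hh[0])<6)&(hsv[...,1]>100)
        if n!='mat': m&=hsv[...,2]>180
    else: m=near&(abs(z-h)<.006)
    pts=Q[m][:,:2].astype(np.float32)
    (x,y),r=cv2.minEnclosingCircle(pts)
    print(n,m.sum(),'encl',np.round((x,y,2*r),4),'cen',pts.mean(0).round(4),'z',np.nanmedian(z[m]).round(4),'ext',np.ptp(pts,0).round(4),'R',round(np.hypot(x,y),3))
E
```

```text
mat 1125 encl [ 0.4447 -0.089   0.0893] cen [ 0.4447 -0.0891] z 0.0041 ext [0.0865 0.0869] R 0.454
dish 1196 encl [0.4644 0.2861 0.0919] cen [0.4645 0.2862] z 0.0058 ext [0.0891 0.0895] R 0.545
small 684 encl [0.5071 0.4045 0.0706] cen [0.5069 0.4042] z 0.0043 ext [0.0689 0.0674] R 0.649
saucer 331 encl [ 0.6468 -0.2206  0.0644] cen [ 0.6467 -0.2203] z 0.0125 ext [0.0615 0.0631] R 0.683
planter 153 encl [ 0.4671 -0.2936  0.0603] cen [ 0.467  -0.2937] z 0.0394 ext [0.0553 0.0581] R 0.552
plant 165 encl [0.4795 0.111  0.044 ] cen [0.4773 0.1093] z 0.07 ext [0.0423 0.042 ] R 0.492
candle 145 encl [0.6235 0.0095 0.0567] cen [0.6231 0.0091] z 0.0693 ext [0.0557 0.0543] R 0.624
lid 373 encl [0.6349 0.183  0.0566] cen [0.6342 0.1824] z 0.0137 ext [0.0538 0.0547] R 0.661
```

View pics/crop1.png

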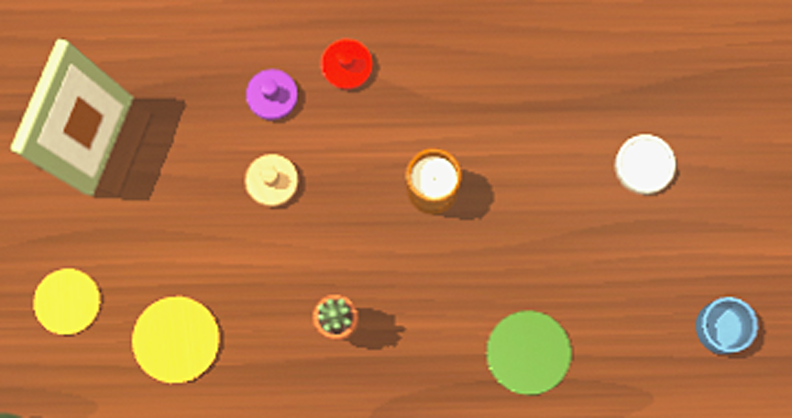

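Crop: the tan lid at crop (272,180) and the larger disc at (176,340) match the descriptions. They measure 56 and 92 mm, and the smaller disc 71 mm. All other sizes and heights agree too. First move: turn to yaw 0 (tool x=+X, y=down, z=+Y), backing away from the vase.

Call:
jog_arm(
  targets=[
    [9.4,[-5,0,-3.5],0.15],
    [9.4,[-10,0,-7.5],0.3],
    [9.4,[-15,0,-11],0.45],
    [9.4,[-20,0,-15],0.6],
    [9.4,[-25,0,-18.7],0.75],
    [9.4,[-25,0,-18.7],0.9],
    [9.4,[-25,0,-18.7],1.05],
    [9.4,[-25,0,-18.7],1.2],
    [9.4,[-25,0,-18.7],1.342],
    [9.4,[-25,0,-18.7],1.342],
  ],
  grip_force=20,
)

```text
time_s: 1.15
ee_pos: [0.2499, 0.2498, 0.2244]
eef_rot: [-1.571, 0.0, -0.002]
force: [0.3, -0.3, -0.8]
grip_width: 0.094
```

Call:
jog_arm(
  targets=[
    [9.4,[3,0,-3.5],0],
    [9.4,[6,0,-7],0],
    [9.4,[9,0,-10.6],0],
    [9.4,[12,0,-14.2],0],
    [9.4,[15,0,-17.8],0],
    [9.4,[18,0,-21.3],0],
    [9.4,[21,0,-24.9],0],
    [9.4,[24,0,-28.4],0],
    [9.4,[27,0,-32],0],
    [9.4,[30,0,-35.5],0],
  ],
)

```text
time_s: 2.15
ee_pos: [0.5512, -0.1063, 0.2241]
eef_rot: [-1.571, 0.0, 0.006]
force: [0.1, 0.9, 0.4]
grip_width: 0.0943
```

Call:
jog_arm(
  targets=[
    [9.4,[3,0,-3.6],0],
    [9.4,[6,0,-7.2],0],
    [9.4,[8.5,1,-10.2],0],
    [9.4,[9.7,3,-11.5],0],
    [9.4,[9.7,6,-11.5],0],
    [9.4,[9.7,10,-11.5],0],
    [9.4,[9.7,14,-11.5],0],
    [9.4,[9.7,14,-11.5],0],
  ],
)

```text
time_s: 2.95
ee_pos: [0.6449, -0.2184, 0.0783]
eef_rot: [-1.567, 0.009, 0.005]
force: [-0.3, -0.2, 0.7]
grip_width: 0.094
```

```bash
python3 - <<'E'
from h import *
o=ctrl.get_obs();print(o['ee_pos'],o['eef_rot'])
for n in('top','side'): 
    c=shot(n); K=c['world_to_cam']
    for p in([.6468,-.2206,.016],list(o['ee_pos'])):
        q=K[:3,:3]@p+K[:3,3]; uv=cv2.projectPoints(np.array([[q[0],-q[1],-q[2]]]),np.zeros(3),np.zeros(3),c['camera_matrix'],np.array([c['k1'],0,0,0,0.]))[0].ravel();print(n,uv.round(1))
    x,y=uv.astype(int); x=min(max(x,80),560); save(c,'a_%s.png'%n,(x-80,y-70,x+80,y+70),4)
E
```

```text
[ 0.64488801 -0.21839213  0.07825626] [-1.56709837  0.00922768  0.00537685]
top [422.8 193.7]
top [427.9 187.6]
side [303.4 202.6]
side [303.4 185.7]
```

```bash
python3 -c "
import cv2,numpy as np
cv2.imwrite('pics/a.png',cv2.resize(np.vstack([cv2.imread('pics/a_top.png'),cv2.imread('pics/a_side.png')]),None,fx=.5,fy=.5))
from h import *;o=ctrl.get_obs();print(o['ee_pos'],o['eef_rot'])"
```

```text
[ 0.64764029 -0.21947506  0.08517104] [-1.57066106e+00  3.14051024e-04  3.76515011e-03]
```

View pics/a.png

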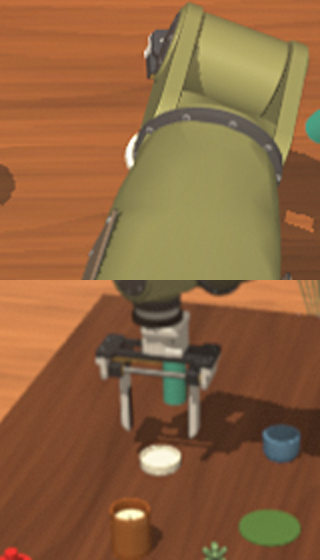

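Side crop: the open fingers straddle the saucer, which is at crop (160,460). Lower and grip.

Call:
jog_arm(
  targets=[
    [9.4,[0,2,-0.1],0],
    [9.4,[0,4,-0.1],0],
    [9.4,[0,5.5,-0.1],0],
    [9.4,[0,6.2,-0.1],0],
    [9.4,[0,6.2,-0.1],0],
    [5.5,[0,6.2,-0.1],0],
    [5.5,[0,6.2,-0.1],0],
    [5.5,[0,6.2,-0.1],0],
    [5.5,[0,6.2,-0.1],0],
    [5.5,[0,6.2,-0.1],0],
  ],
)

```text
time_s: 4.05
ee_pos: [0.6476, -0.2207, 0.0229]
eef_rot: [-1.571, -0.001, 0.001]
force: [-0.2, -0.1, 1.6]
grip_width: 0.0625
```

Call:
jog_arm(
  targets=[
    [5.5,[0,0,0],0],
    [5.5,[0,0,0],0],
    [5.5,[0,0,0],0],
    [5.5,[0,0,0],0],
  ],
)

```text
time_s: 4.45
ee_pos: [0.6476, -0.2206, 0.0229]
eef_rot: [-1.571, -0.001, 0.001]
force: [-0.6, 0.6, 5.5]
grip_width: 0.0631
```

Call:
jog_arm(
  targets=[
    [5.5,[0,-1,0],0],
    [5.5,[0,-4,0],0],
    [5.5,[-2,-7,1.3],0],
    [5.5,[-5,-8,3.3],0],
    [5.5,[-8.5,-8,5.5],0],
    [5.5,[-12,-8,7.8],0],
    [5.5,[-15.5,-8,10],0],
    [5.5,[-18.5,-8,12],0],
    [5.5,[-20.3,-8,13.2],0],
    [5.5,[-20.3,-8,13.2],0],
  ],
)

```text
time_s: 5.45
ee_pos: [0.4425, -0.0877, 0.1029]
eef_rot: [-1.571, 0.001, 0.002]
force: [1.1, 1.3, -0.9]
grip_width: 0.063
```

Call:
jog_arm(
  targets=[
    [5.5,[0,0,0],0],
    [5.5,[0,2,0],0],
    [5.5,[0,4,0],0],
    [5.5,[0,5.5,0],0],
    [5.5,[0,6.5,0],0],
    [5.5,[0,7,0],0],
    [5.5,[0,7,0],0],
    [5.5,[0,7,0],0],
  ],
)

```text
time_s: 6.25
ee_pos: [0.4447, -0.0889, 0.0329]
eef_rot: [-1.571, -0.001, 0.001]
force: [0.6, 0.1, -1.1]
grip_width: 0.0628
```

Call:
jog_arm(
  targets=[
    [5.5,[0,0.3,0],0],
    [5.5,[0,0.6,0],0],
    [5.5,[0,0.6,0],0],
    [5.5,[0,0.6,0],0],
    [7.2,[0,0.6,0],0],
    [9.0,[0,0.6,0],0],
    [9.0,[0,0.6,0],0],
    [9.0,[0,0.6,0],0],
    [9.0,[0,-2,0],0],
    [9.0,[0,-6,0],0],
  ],
)

```text
time_s: 7.25
ee_pos: [0.4431, -0.0885, 0.0917]
eef_rot: [-1.57, 0.004, 0.001]
force: [0.8, -0.0, 0.4]
grip_width: 0.0898
```

Call:
jog_arm(
  targets=[
    [9.4,[0,-4,-4],0],
    [9.4,[0,-4,-8],0],
    [9.4,[1,-4,-12],0],
    [9.4,[2.2,-4,-16],0],
    [9.4,[2.2,-4,-20],0],
    [9.4,[2.2,-4,-20.5],0],
    [9.4,[2.2,-4,-20.5],0],
    [9.4,[2.2,-4,-20.5],0],
  ],
)

```text
time_s: 8.05
ee_pos: [0.4664, -0.2929, 0.1323]
eef_rot: [-1.57, 0.0, 0.001]
force: [-0.3, 0.0, -0.1]
grip_width: 0.0938
```

```bash
cat >> h.py <<'E'
def meas(c,q,h,D,tol=.006):
    P=cloud(c); v,u=np.mgrid[:480,:640]
    Q=onplane(c,np.c_[u.ravel(),v.ravel()],h).reshape(480,640,3)
    m=(np.hypot(Q[...,0]-q[0],Q[...,1]-q[1])<D/2+.015)&(abs(P[...,2]-h)<tol)
    if m.sum()<8: return None
    (x,y),r=cv2.minEnclosingCircle(Q[m][:,:2].astype(np.float32)); return np.round((x,y,2*r,np.nanmedian(P[...,2][m])),4),m.sum()
E
python3 - <<'E'
from h import *
o=ctrl.get_obs();print(o['ee_pos'],o['grip_width'])
c=shot('side');save(c,'b.png',(260,130,480,330),3)
t=shot('top');save(t,'b_t.png')
print('sau',meas(t,(.4447,-.089),.020,.063,.003),meas(c,(.4447,-.089),.020,.063,.003))
print('pla',meas(t,(.467,-.2936),.040,.058),meas(c,(.467,-.2936),.040,.058))
E
```

```text
[ 0.46637783 -0.29289643  0.13232083] 0.09380211328270714
sau (array([ 0.4428, -0.0915,  0.0632,  0.0193]), np.int64(142)) (array([ 0.4449, -0.0865,  0.0702,  0.0189]), np.int64(97))
pla (array([ 0.4675, -0.2942,  0.0587,  0.0398]), np.int64(112)) (array([ 0.4713, -0.2876,  0.0738,  0.0387]), np.int64(94))
```

View pics/b.png

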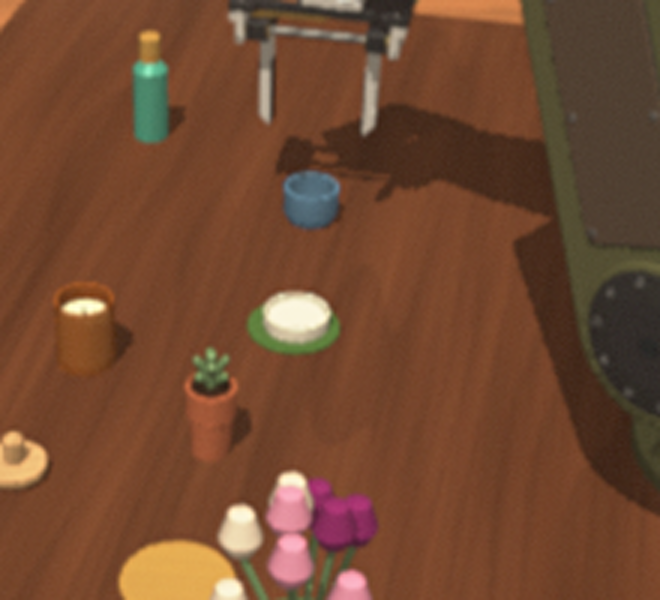

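Side crop: the saucer lies centred on the mat at crop (297,318), and the planter is at (312,200). I'll do one check of the saucer's position by colour in both views.

```bash
python3 - <<'E'
from h import *
for n in('top','side'):
    c=shot(n);hsv=cv2.cvtColor(c['img'],cv2.COLOR_RGB2HSV)
    v,u=np.mgrid[:480,:640];Q=onplane(c,np.c_[u.ravel(),v.ravel()],.020).reshape(480,640,3)
    m=(np.hypot(Q[...,0]-.4447,Q[...,1]+.089)<.055)&(hsv[...,1]<75)&(hsv[...,2]>110)
    p=Q[m][:,:2];print(n,m.sum(),p.mean(0).round(4),cv2.minEnclosingCircle(p.astype(np.float32)),p.min(0),p.max(0))
E
```

```text
top 612 [ 0.4423 -0.09  ] ((0.44199568033218384, -0.08981035649776459), 0.032481394708156586) [ 0.41120358 -0.12152092] [ 0.47346905 -0.05887194]
side 307 [ 0.4427 -0.0779] ((0.44185131788253784, -0.07792384177446365), 0.042406871914863586) [ 0.41089348 -0.11953581] [ 0.4752461  -0.03725855]
```

Call:
jog_arm(
  targets=[
    [9.4,[0,2,0],0],
    [9.4,[0,4,0],0],
    [9.4,[0,6,0],0],
    [9.4,[0,8,0],0],
    [9.4,[0,9.5,0],0],
    [9.4,[0,10,0],0],
    [9.4,[0,10,0],0],
    [5.0,[0,10,0],0],
    [5.0,[0,10,0],0],
    [5.0,[0,10,0],0],
  ],
)

```text
time_s: 9.25
ee_pos: [0.4667, -0.294, 0.0331]
eef_rot: [-1.571, -0.001, 0.001]
force: [-0.5, -0.3, 0.0]
grip_width: 0.0735
```

Call:
jog_arm(
  targets=[
    [5.0,[0,0,0],0],
    [5.0,[0,0,0],0],
    [5.0,[0,0,0],0],
    [5.0,[0,0,0],0],
    [5.0,[0,0,0],0],
  ],
)

```text
time_s: 9.75
ee_pos: [0.4667, -0.2939, 0.0328]
eef_rot: [-1.571, -0.001, 0.001]
force: [-0.1, 0.5, 4.2]
grip_width: 0.0587
```

Call:
jog_arm(
  targets=[
    [5.0,[0,-1,0],0],
    [5.0,[0,-4,0],0],
    [5.0,[0,-7,1],0],
    [5.0,[-0.6,-8,4],0],
    [5.0,[-1.2,-8,8],0],
    [5.0,[-1.8,-8,12],0],
    [5.0,[-2.4,-8,16],0],
    [5.0,[-2.4,-8,19],0],
    [5.0,[-2.4,-8,20.4],0],
    [5.0,[-2.4,-8,20.4],0],
  ],
)

```text
time_s: 10.75
ee_pos: [0.4423, -0.0889, 0.1128]
eef_rot: [-1.571, -0.0, 0.003]
force: [0.6, -0.5, -1.8]
grip_width: 0.0584
```

Call:
jog_arm(
  targets=[
    [5.0,[0,0,0],0],
    [5.0,[0,2,0],0],
    [5.0,[0,4,0],0],
    [5.0,[0,5,0],0],
    [5.0,[0,5.4,0],0],
    [5.0,[0,5.4,0],0],
  ],
)

```text
time_s: 11.35
ee_pos: [0.4423, -0.0903, 0.0584]
eef_rot: [-1.571, 0.001, 0.0]
force: [0.3, -1.1, -1.6]
grip_width: 0.0586
```

```bash
python3 - <<'E'
from h import *
o=ctrl.get_obs();print(o['ee_pos'],o['eef_rot'],o['force'],o['grip_width'])
c=shot('side');save(c,'c.png',(300,180,440,285),5)
E
```

```text
[ 0.44228024 -0.09028598  0.05837724] [-1.57066693e+00  5.30296592e-04  2.96986200e-04] [ 0.32694054 -1.1272604  -1.55270001] 0.05863053481112023
```

View pics/c.png

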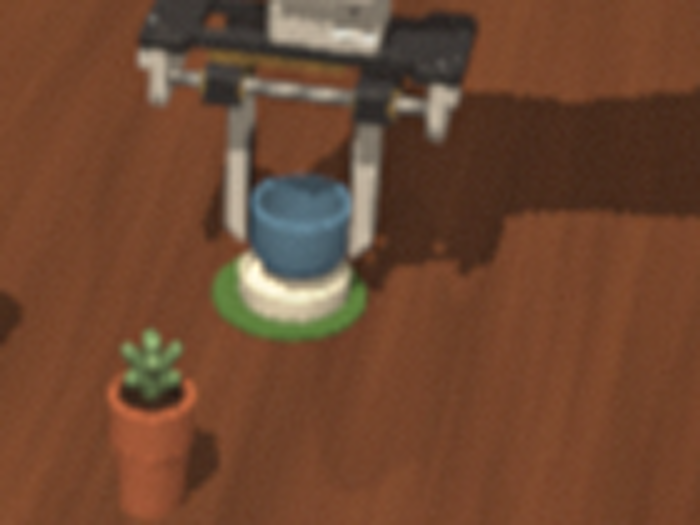

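Side crop: the planter at crop (300,228) hovers over the saucer at (294,290), possibly about 2 mm to the right. I'll compare their x in this one view.

```bash
python3 - <<'E'
from h import *
c=shot('side');hsv=cv2.cvtColor(c['img'],cv2.COLOR_RGB2HSV).astype(int)
v,u=np.mgrid[:480,:640]
for n,h,m,a in(('planter',.0656,(hsv[...,0]>95)&(hsv[...,0]<120)&(hsv[...,1]>90),None),('saucer',.020,(hsv[...,1]<75)&(hsv[...,2]>110),None),('mat',.004,(hsv[...,0]>40)&(hsv[...,0]<75)&(hsv[...,1]>130),None)):
    Q=onplane(c,np.c_[u.ravel(),v.ravel()],h).reshape(480,640,3)
    m=m&(np.hypot(Q[...,0]-.4435,Q[...,1]+.089)<.07)
    m=cv2.morphologyEx(m.astype(np.uint8),cv2.MORPH_OPEN,np.ones((2,2)))
    k,l,s,ce=cv2.connectedComponentsWithStats(m);j=1+s[1:,4].argmax();mm=l==j
    # widest rows, left and right end
    rows=[(vv,np.where(mm[vv])[0].min(),np.where(mm[vv])[0].max()) for vv in range(s[j,1],s[j,1]+s[j,3])]
    print(n,s[j])
    for r in rows:
        print(r,np.round(onplane(c,[((r[1]+r[2])/2,r[0])],h)[0][:2],4),end=' ')
    print()
E
```

```text
Traceback (most recent call last):
ValueError: attempt to get argmax of an empty sequence
```

```bash
python3 - <<'E'
from h import *
c=shot('side');hsv=cv2.cvtColor(c['img'],cv2.COLOR_RGB2HSV).astype(int)
print(hsv[225:235:3,355:365:3].reshape(-1,3)[:6],hsv[238,360])
B=(slice(205,250),slice(335,385))
for n,h,m in(('planter',.0656,(hsv[...,0]>90)&(hsv[...,0]<125)&(hsv[...,1]>70)),('saucer',.020,(hsv[...,1]<80)&(hsv[...,2]>110)),('mat',.004,(hsv[...,0]>35)&(hsv[...,0]<80)&(hsv[...,1]>100))):
    print(n)
    for vv in range(212,250,2):
        w=np.where(m[vv,335:385])[0]+335
        if len(w)>8: print(vv,w.min(),w.max(),onplane(c,[((w.min()+w.max())/2,vv)],h)[0][:2].round(4),end='; ')
    print()
E
```

```text
[[100  85 138]
 [100  83 144]
 [101  84 143]
 [ 99  83 138]
 [ 99  77 120]
 [101  80 124]] [ 24  49 239]
planter
218 351 368 [ 0.4454 -0.0992]; 220 350 368 [ 0.4448 -0.0886]; 222 350 368 [ 0.4428 -0.0784]; 224 350 368 [ 0.4408 -0.0683]; 226 350 367 [ 0.4402 -0.058 ]; 228 351 367 [ 0.4369 -0.0485]; 230 352 367 [ 0.4337 -0.039 ]; 232 353 365 [ 0.4331 -0.029 ]; 
saucer
212 345 374 [ 0.4638 -0.2027]; 214 345 375 [ 0.4602 -0.1918]; 216 345 374 [ 0.4595 -0.1804]; 218 344 374 [ 0.4588 -0.1691]; 220 344 374 [ 0.4567 -0.1582]; 222 345 374 [ 0.4531 -0.1479]; 224 345 374 [ 0.4511 -0.1372]; 226 346 374 [ 0.4476 -0.1271]; 228 355 373 [ 0.4342 -0.1195]; 230 350 371 [ 0.4421 -0.1068]; 232 348 368 [ 0.4472 -0.0948]; 234 348 369 [ 0.4438 -0.0851]; 236 348 369 [ 0.4418 -0.0751]; 238 348 369 [ 0.4399 -0.0653]; 240 349 368 [ 0.438  -0.0555]; 242 351 366 [ 0.4361 -0.0458]; 
mat
240 343 372 [ 0.4446 -0.0774]; 242 344 371 [ 0.4427 -0.0676]; 244 347 369 [ 0.4394 -0.0582]; 246 350 366 [ 0.4375 -0.0485];
```

Within 1 mm of each other in x, so it is good to lower.

Call:
jog_arm(
  targets=[
    [5.0,[0,0.4,0],0],
    [5.0,[0,0.8,0],0],
    [5.0,[0,1.1,0],0],
    [5.0,[0,1.1,0],0],
    [5.0,[0,1.1,0],0],
  ],
)

```text
time_s: 12.0
ee_pos: [0.4422, -0.0898, 0.0474]
eef_rot: [-1.571, 0.0, 0.001]
force: [-0.3, -0.2, -1.3]
grip_width: 0.0582
```

Call:
jog_arm(
  targets=[
    [6.6,[0,0,0],0],
    [7.5,[0,0,0],0],
    [8.5,[0,0,0],0],
    [8.5,[0,0,0],0],
    [8.5,[0,-2,0],0],
    [8.5,[0,-5,0],0],
    [9.4,[0,-9,0],0],
    [9.4,[0,-13,0],0],
    [9.4,[0,-13,0],0],
  ],
)

```text
time_s: 12.9
ee_pos: [0.4441, -0.0903, 0.1822]
eef_rot: [-1.573, -0.008, 0.001]
force: [-0.3, 0.2, -0.8]
grip_width: 0.0936
```

Call:
jog_arm(
  targets=[
    [9.4,[1,0,4],0],
    [9.4,[2,0,8],0],
    [9.4,[3,0,12],0],
    [9.4,[3.7,0,16],0],
    [9.4,[3.7,0,19],0],
    [9.4,[3.7,0,20.1],0],
    [9.4,[3.7,0,20.1],0],
    [9.4,[3.7,0,20.1],0],
  ],
)

```text
time_s: 13.7
ee_pos: [0.479, 0.1104, 0.1771]
eef_rot: [-1.571, 0.0, 0.001]
force: [-0.3, -1.3, 0.1]
grip_width: 0.0939
```

```bash
python3 - <<'E'
from h import *
o=ctrl.get_obs();print(o['ee_pos'],o['eef_rot'],o['force'],o['grip_width'])
c=shot('side');save(c,'d.png',(260,150,420,290),4)
t=shot('top')
print('planter',meas(t,(.4435,-.09),.054,.058),meas(c,(.4435,-.09),.054,.058));P=cloud(c)
E
```

```text
[0.47896974 0.11039292 0.17714314] [-1.57109705e+00  4.20526477e-04  8.19420444e-04] [-0.30507244 -1.25275497  0.06797523] 0.09391831420337758
planter (array([ 0.4407, -0.0914,  0.058 ,  0.0535]), np.int64(144)) (array([ 0.4423, -0.0866,  0.0665,  0.0525]), np.int64(85))
```

View pics/d.png

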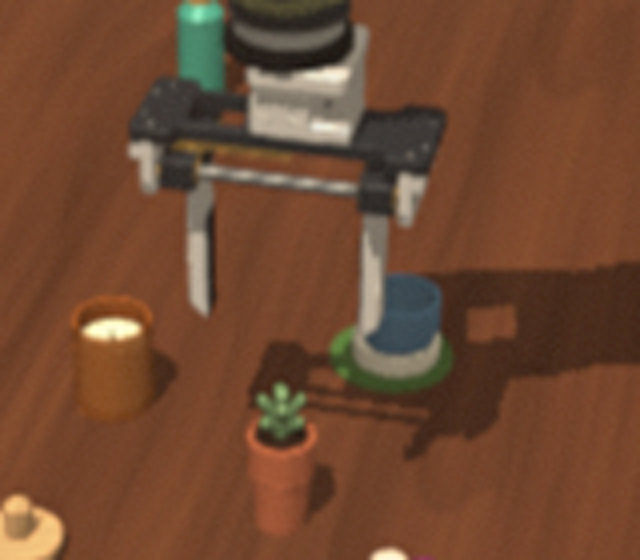

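Side crop: the planter is seated in the saucer at crop (405,320), rim at z 53.5 mm against 54 expected. The plant at (282,480) stands under the gripper. Lower and grip the collar.

Call:
jog_arm(
  targets=[
    [9.4,[0,3,0],0],
    [9.4,[0,6,0],0],
    [9.4,[0,9,0],0],
    [9.4,[0,10.5,0],0],
    [9.4,[0,11.3,0],0],
    [9.4,[0,11.3,0],0],
    [3.6,[0,11.3,0],0],
    [3.6,[0,11.3,0],0],
    [3.6,[0,11.3,0],0],
    [3.6,[0,11.3,0],0],
  ],
  grip_force=15,
)

```text
time_s: 14.8
ee_pos: [0.4793, 0.1113, 0.0649]
eef_rot: [-1.571, -0.001, 0.001]
force: [0.5, -0.2, -0.2]
grip_width: 0.0656
```

Call:
jog_arm(
  targets=[
    [3.6,[0,0,0],0],
    [3.6,[0,0,0],0],
    [3.6,[0,0,0],0],
    [3.6,[0,0,0],0],
    [3.6,[0,0,0],0],
    [3.6,[0,0,0],0],
  ],
)

```text
time_s: 15.4
ee_pos: [0.4791, 0.1112, 0.0645]
eef_rot: [-1.571, -0.0, 0.001]
force: [0.3, -0.8, 0.1]
grip_width: 0.0427
```

Call:
jog_arm(
  targets=[
    [3.6,[0,-0.5,0],0],
    [3.6,[0,-1,0],0],
    [3.6,[0,-1.5,0],0],
    [3.6,[0,-1.5,0],0],
    [3.6,[0,-1.5,0],0],
  ],
  grip_force=20,
)

```text
time_s: 15.9
ee_pos: [0.4791, 0.1112, 0.0796]
eef_rot: [-1.571, -0.0, 0.001]
force: [-0.7, -0.1, -1.6]
grip_width: 0.0425
```

```bash
python3 - <<'E'
from h import *
o=ctrl.get_obs();print(o['ee_pos'],o['force'],o['grip_width'])
c=shot('side');save(c,'e.png',(290,220,380,300),7)
E
```

```text
[0.47909054 0.11122888 0.07958563] [-0.68446834 -0.0890343  -1.57664086] 0.042538467502759386
```

View pics/e.png

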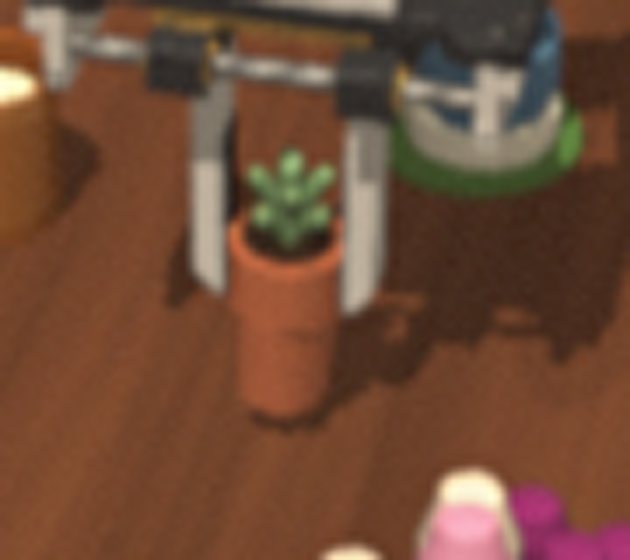

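```bash
python3 - <<'E'
from h import *
c=shot('side')
print(onplane(c,[(330.9,254.3),(330.9,249.5),(330.9,259.3)],.085).round(4))
P=cloud(c)
hsv=cv2.cvtColor(c['img'],cv2.COLOR_RGB2HSV).astype(int)
m=np.zeros((480,640),bool);m[245:285,318:345]=1
m&=(hsv[...,0]<15)&(np.hypot(P[...,0]-.479,P[...,1]-.113)<.04)&(P[...,2]>.062)&(P[...,2]<.084)
p=P[m];print(len(p),p.min(0),p.max(0))
# circle fit with known R=.022
from scipy.optimize import least_squares
f=least_squares(lambda q:np.hypot(p[:,0]-q[0],p[:,1]-q[1])-.022,[.479,.112],loss='soft_l1',f_scale=.002);print(f.x,np.std(f.fun))
E
```

```text
[[0.4781 0.1157 0.085 ]
 [0.4829 0.0955 0.085 ]
 [0.4732 0.1363 0.085 ]]
124 [0.44791852 0.09599186 0.0620905 ] [0.50213842 0.13721001 0.08390243]
[0.47961518 0.11193996] 0.002646107452216726
```

Side crop: the pot is held upright at crop (286,300). The depth fit puts it within 1 mm of the TCP. Carry it to the planter.

Call:
jog_arm(
  targets=[
    [3.6,[0,-2,0],0],
    [3.6,[0,-5,0],0],
    [3.6,[0,-8,0],0],
    [3.6,[-0.7,-8,-3],0],
    [3.6,[-1.4,-8,-7],0],
    [3.6,[-2.1,-8,-11],0],
    [3.6,[-2.8,-8,-15],0],
    [3.6,[-3.5,-8,-18.5],0],
    [3.6,[-3.8,-8,-20.2],0],
    [3.6,[-3.8,-8,-20.2],0],
  ],
)

```text
time_s: 17.0
ee_pos: [0.4408, -0.0925, 0.1593]
eef_rot: [-1.571, 0.0, -0.002]
force: [0.3, -0.2, -2.0]
grip_width: 0.0427
```

Call:
jog_arm(
  targets=[
    [3.6,[0,0,0],0],
    [3.6,[0,1.5,0],0],
    [3.6,[0,3,0],0],
    [3.6,[0,3.5,0],0],
    [3.6,[0,3.5,0],0],
  ],
)

```text
time_s: 17.5
ee_pos: [0.4411, -0.09, 0.124]
eef_rot: [-1.57, 0.001, 0.002]
force: [0.1, 0.2, -0.1]
grip_width: 0.0429
```

```bash
python3 - <<'E'
from h import *
o=ctrl.get_obs();print(o['ee_pos'],o['force'],o['grip_width'])
c=shot('side');save(c,'f.png',(310,170,410,260),6)
E
```

```text
[ 0.44113836 -0.08999711  0.12403332] [ 0.09821655  0.21794534 -0.14632374] 0.04290802505532695
```

View pics/f.png

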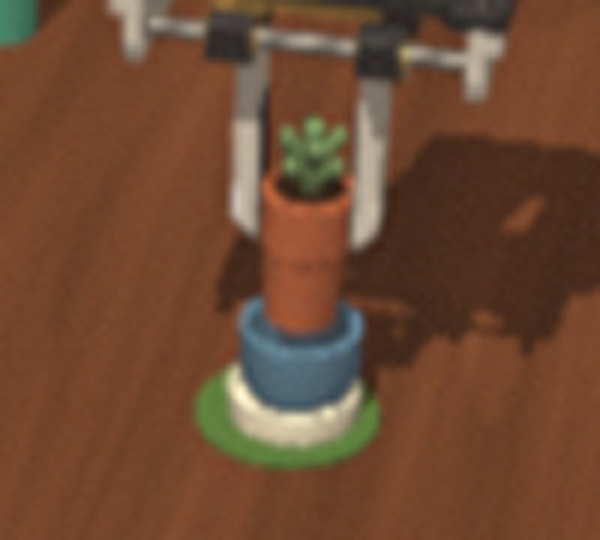

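Side crop: the pot foot at crop (303,325) is centred over the planter mouth (302,325). Lower.

Call:
jog_arm(
  targets=[
    [3.6,[0,1,0],0],
    [3.6,[0,2,0],0],
    [3.6,[0,3,0],0],
    [3.6,[0,3.6,0],0],
    [3.6,[0,3.95,0],0],
    [3.6,[0,3.95,0],0],
    [3.6,[0,3.95,0],0],
  ],
)

```text
time_s: 18.25
ee_pos: [0.4414, -0.0909, 0.0851]
eef_rot: [-1.571, -0.0, 0.001]
force: [0.5, -0.3, -1.2]
grip_width: 0.043
```

Call:
jog_arm(
  targets=[
    [3.6,[0,0.1,0],0],
    [3.6,[0,0.1,0],0],
    [5.0,[0,0.1,0],0],
    [6.5,[0,0.1,0],0],
    [7.5,[0,0.1,0],0],
    [7.5,[0,0.1,0],0],
    [7.5,[0,-2,0],0],
    [8,[0,-5,0],0],
    [9.4,[0,-9,0],0],
    [9.4,[0,-12,0],0],
  ],
)

```text
time_s: 19.25
ee_pos: [0.4414, -0.0908, 0.2072]
eef_rot: [-1.571, -0.001, 0.001]
force: [1.0, -0.1, 0.1]
grip_width: 0.0918
```

Call:
jog_arm(
  targets=[
    [9.4,[0,0,0],0],
    [9.4,[4,0,2.2],0],
    [9.4,[8,0,4.4],0],
    [9.4,[12,0,6.6],0],
    [9.4,[16,0,8.8],0],
    [9.4,[18.2,0,10],0],
    [9.4,[18.2,2,10],0],
    [9.4,[18.2,5,10],0],
    [9.4,[18.2,8,10],0],
    [9.4,[18.2,8,10],0],
  ],
)

```text
time_s: 20.25
ee_pos: [0.621, 0.0095, 0.12]
eef_rot: [-1.57, 0.008, 0.001]
force: [-0.4, -0.5, 0.3]
grip_width: 0.0941
```

```bash
python3 - <<'E'
from h import *
o=ctrl.get_obs();print(o['ee_pos'],o['eef_rot'],o['force'],o['grip_width'])
c=shot('side');save(c,'g.png',(240,150,420,290),4)
t=shot('top');print('plant',meas(t,(.441,-.09),.089,.044),meas(c,(.441,-.09),.089,.044))
E
```

```text
[0.62101034 0.00947276 0.12000448] [-1.57046710e+00  7.94582942e-03  1.00727720e-03] [-0.40662257 -0.4654435   0.30898068] 0.0941202896740501
plant None (array([ 0.4437, -0.083 ,  0.0515,  0.0897]), np.int64(105))
```

View pics/g.png

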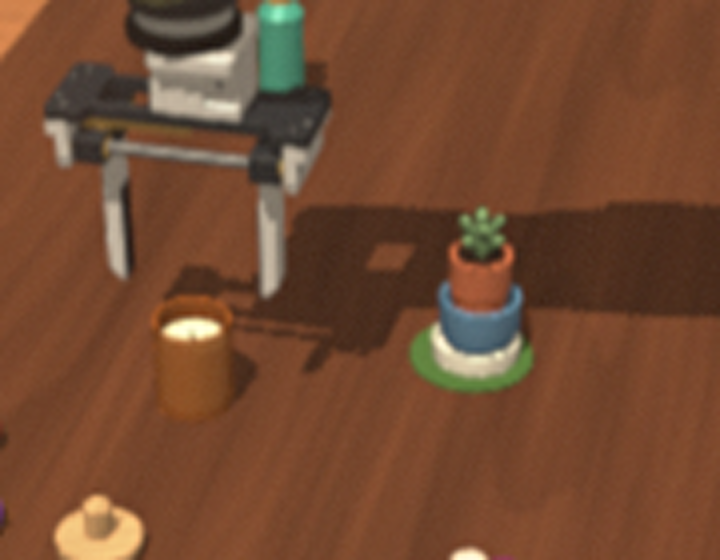

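Side crop: the plant sits in the planter at crop (482,270), upright, rim at z about 0.09. The candle is at (195,355), between the fingers. Descend and grip.

Call:
jog_arm(
  targets=[
    [9.4,[0,0,0],0],
    [9.4,[0,2.5,0],0],
    [9.4,[0,5,0],0],
    [9.4,[0,7,0],0],
    [9.4,[0,8.1,0],0],
    [9.4,[0,8.1,0],0],
    [5,[0,8.1,0],0],
    [5,[0,8.1,0],0],
    [5,[0,8.1,0],0],
    [5,[0,8.1,0],0],
  ],
  grip_force=20,
)

```text
time_s: 21.35
ee_pos: [0.6234, 0.0094, 0.0446]
eef_rot: [-1.571, -0.001, 0.001]
force: [-0.4, 0.3, 0.3]
grip_width: 0.0652
```

Call:
jog_arm(
  targets=[
    [5,[0,0,0],0],
    [5,[0,0,0],0],
    [5,[0,0,0],0],
    [5,[0,0,0],0],
  ],
  grip_force=25,
)

```text
time_s: 21.75
ee_pos: [0.6235, 0.0094, 0.0443]
eef_rot: [-1.571, -0.001, 0.001]
force: [1.1, 0.4, 5.0]
grip_width: 0.0551
```

Call:
jog_arm(
  targets=[
    [5,[0,-1,0],0],
    [5,[0,-4,0],0],
    [5,[0,-7,0],0],
    [5,[-1.7,-8,3],0],
    [5,[-3.7,-8,6.5],0],
    [5,[-5.7,-8,10],0],
    [5,[-7.7,-8,13.5],0],
    [5,[-9.7,-8,17],0],
    [5,[-11.7,-8,20.5],0],
    [5,[-13.7,-8,24],0],
  ],
)

```text
time_s: 22.75
ee_pos: [0.4846, 0.2503, 0.1241]
eef_rot: [-1.571, 0.001, 0.001]
force: [0.3, 0.5, -3.2]
grip_width: 0.0555
```

Call:
jog_arm(
  targets=[
    [5,[-1.5,0,2.5],0],
    [5,[-2.2,0,3.7],0],
    [5,[-2.2,0,3.7],0],
    [5,[-2.2,2,3.7],0],
    [5,[-2.2,4,3.7],0],
    [5,[-2.2,6,3.7],0],
    [5,[-2.2,7,3.7],0],
    [5,[-2.2,7,3.7],0],
  ],
)

```text
time_s: 23.55
ee_pos: [0.4638, 0.2852, 0.0529]
eef_rot: [-1.572, 0.002, 0.0]
force: [0.6, 0.2, -1.8]
grip_width: 0.0554
```

Call:
jog_arm(
  targets=[
    [5,[0,0.2,0],0],
    [5,[0,0.35,0],0],
    [5,[0,0.35,0],0],
    [5,[0,0.35,0],0],
  ],
)

```text
time_s: 23.95
ee_pos: [0.4641, 0.2863, 0.0509]
eef_rot: [-1.57, -0.001, 0.001]
force: [-0.1, -0.1, -2.7]
grip_width: 0.0553
```

Release, rise, and move on toward the lid at (0.635, 0.183), with the jaws opened to only 5 cm there.

Call:
jog_arm(
  targets=[
    [6.2,[0,0,0],0],
    [7,[0,0,0],0],
    [8,[0,0,0],0],
    [8.5,[0,0,0],0],
    [8.5,[0,0,0],0],
    [8.5,[0,-3,0],0],
    [8.5,[0,-7,0],0],
    [8.5,[0,-11,0],0],
    [8.5,[0,-12,0],0],
  ],
)

```text
time_s: 24.85
ee_pos: [0.4651, 0.2869, 0.1748]
eef_rot: [-1.568, -0.006, 0.001]
force: [0.7, -0.2, -0.6]
grip_width: 0.0851
```

Call:
jog_arm(
  targets=[
    [5,[4,0,-2.4],0],
    [5,[8,0,-4.8],0],
    [5,[12,0,-7.2],0],
    [5,[15.5,0,-9.3],0],
    [5,[17.1,0,-10.3],0],
    [5,[17.1,3,-10.3],0],
    [5,[17.1,6,-10.3],0],
    [5,[17.1,8,-10.3],0],
    [5,[17.1,8,-10.3],0],
    [5,[17.1,8,-10.3],0],
  ],
)

```text
time_s: 25.85
ee_pos: [0.635, 0.1835, 0.0907]
eef_rot: [-1.571, 0.0, 0.001]
force: [-0.0, -1.1, 0.9]
grip_width: 0.0506
```

```bash
python3 - <<'E'
from h import *
o=ctrl.get_obs();print(o['ee_pos'],o['eef_rot'],o['force'],o['grip_width'])
c=shot('side');save(c,'i.png',(210,200,370,350),4)
t=shot('top');print('candle',meas(t,(.4641,.2861),.076,.056),meas(c,(.4641,.2861),.076,.056))
print('lid',meas(t,(.635,.183),.014,.056,.004),'knob side',meas(c,(.635,.183),.038,.018,.004))
E
```

```text
[0.63503738 0.18345048 0.09065396] [-1.57083646e+00  2.64405541e-04  1.02798581e-03] [-0.01071831 -1.06244466  0.91389187] 0.05057105960091515
candle (array([0.464 , 0.2994, 0.0474, 0.0751]), np.int64(55)) (array([0.4622, 0.2909, 0.0639, 0.0751]), np.int64(169))
lid None knob side (array([0.6364, 0.1874, 0.0223, 0.0379]), np.int64(34))
```

View pics/i.png

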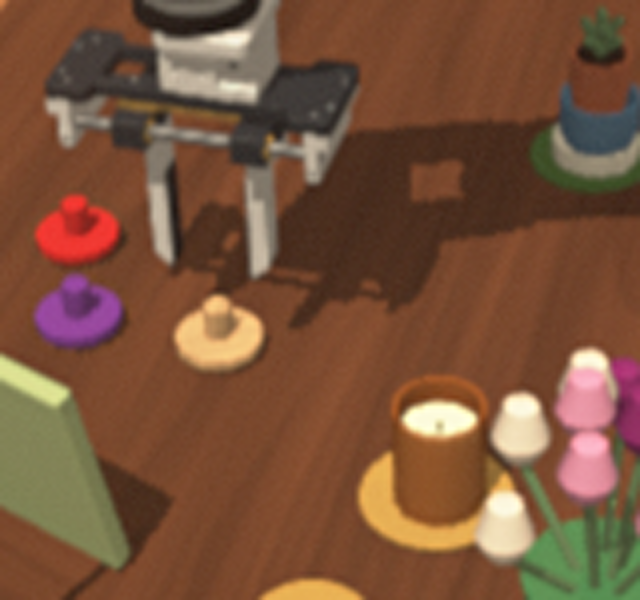

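Side crop: the candle stands upright on the dish at crop (440,450). The tan lid (219,330) is beneath the fingers, and the purple (78,310) and red (78,232) lids are clear.

Call:
jog_arm(
  targets=[
    [5,[0,2,0],0],
    [5,[0,4,0],0],
    [5,[0,5,0],0],
    [5,[0,5.4,0],0],
    [5,[0,5.4,0],0],
    [1.2,[0,5.4,0],0],
    [1.2,[0,5.4,0],0],
    [1.2,[0,5.4,0],0],
    [1.2,[0,5.4,0],0],
    [1.2,[0,5.4,0],0],
  ],
  grip_force=15,
)

```text
time_s: 26.95
ee_pos: [0.6351, 0.1834, 0.0367]
eef_rot: [-1.571, -0.0, 0.001]
force: [0.1, -0.4, 2.7]
grip_width: 0.018
```

Call:
jog_arm(
  targets=[
    [1.2,[0,0,0],0],
    [1.2,[0,0,0],0],
    [1.2,[0,0,0],0],
    [1.2,[0,0,0],0],
    [1.2,[0,0,0],0],
  ],
  grip_force=20,
)

```text
time_s: 27.45
ee_pos: [0.6351, 0.1834, 0.0367]
eef_rot: [-1.571, -0.0, 0.001]
force: [-0.3, 0.7, 5.9]
grip_width: 0.0178
```

Call:
jog_arm(
  targets=[
    [1.2,[0,-1,0],0],
    [1.2,[0,-4,0],0],
    [1.2,[0,-8,0],0],
    [1.2,[0,-11,0],0],
    [1.2,[-3,-11,1.8],0],
    [1.2,[-6.5,-11,3.9],0],
    [1.2,[-10,-11,6],0],
    [1.2,[-13.5,-11,8.1],0],
    [1.2,[-16,-11,9.6],0],
    [1.2,[-17.1,-11,10.3],0],
  ],
)

```text
time_s: 28.45
ee_pos: [0.4621, 0.2873, 0.147]
eef_rot: [-1.571, 0.0, 0.003]
force: [0.7, -0.5, -1.3]
grip_width: 0.0171
```

Call:
jog_arm(
  targets=[
    [1.2,[0,0,0],0],
    [1.2,[0,1,0],0],
    [1.2,[0,2,0],0],
    [1.2,[0,2.8,0],0],
    [1.2,[0,2.8,0],0],
    [1.2,[0,2.8,0],0],
  ],
)

```text
time_s: 29.05
ee_pos: [0.4641, 0.2859, 0.1181]
eef_rot: [-1.571, 0.001, 0.0]
force: [-0.6, 0.4, -1.2]
grip_width: 0.0174
```

```bash
python3 - <<'E'
from h import *
o=ctrl.get_obs();print(o['ee_pos'],o['force'],o['grip_width'])
c=shot('side');save(c,'j.png',(275,250,365,340),6)
E
```

```text
[0.46409131 0.28592931 0.1180864 ] [-0.64270725  0.43029789 -1.23938272] 0.01742794373457037
```

View pics/j.png

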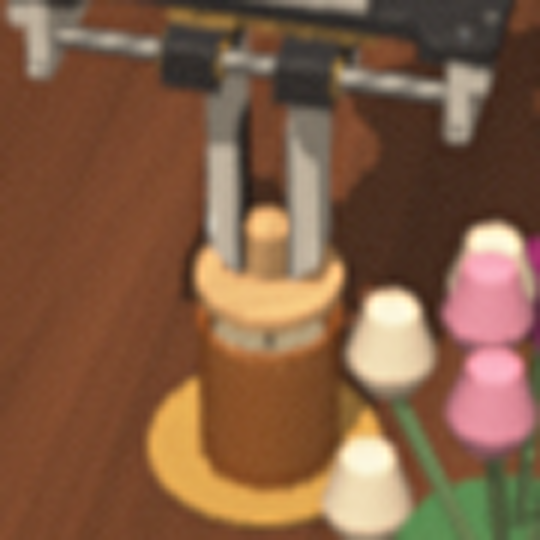

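Side crop: the lid at crop (269,280) is centred over the jar (270,390). Lower.

Call:
jog_arm(
  targets=[
    [1.2,[0,0.3,0],0],
    [1.2,[0,0.6,0],0],
    [1.2,[0,0.85,0],0],
    [1.2,[0,1.08,0],0],
    [1.2,[0,1.08,0],0],
    [1.2,[0,1.08,0],0],
  ],
)

```text
time_s: 29.7
ee_pos: [0.4639, 0.2862, 0.1077]
eef_rot: [-1.571, -0.0, 0.001]
force: [0.3, 0.6, 0.3]
grip_width: 0.0177
```

Call:
jog_arm(
  targets=[
    [1.2,[0,0.08,0],0],
    [1.2,[0,0.08,0],0],
    [2.5,[0,0.08,0],0],
    [4,[0,0.08,0],0],
    [5,[0,0.08,0],0],
    [5,[0,0.08,0],0],
    [5,[0,-3,0],0],
    [5,[0,-7,0],0],
    [5,[0,-11,0],0],
    [5,[0,-13,0],0],
  ],
)

```text
time_s: 30.7
ee_pos: [0.4644, 0.2865, 0.2413]
eef_rot: [-1.569, -0.004, 0.001]
force: [0.2, -0.1, 0.6]
grip_width: 0.0501
```

Call:
jog_arm(
  targets=[
    [5,[0,0,-4],0],
    [5,[-2,0,-8],0],
    [5,[-4,0,-12],0],
    [5,[-6,0,-16],0],
    [5,[-8,0,-20],0],
    [5,[-8,0,-20],0],
    [5,[-8,0,-20],0],
    [5,[-8,0,-20],0],
  ],
)

```text
time_s: 31.5
ee_pos: [0.3845, 0.0867, 0.2378]
eef_rot: [-1.571, -0.0, 0.001]
force: [-0.4, -1.2, 1.1]
grip_width: 0.0502
```

```bash
python3 - <<'E'
from h import *
o=ctrl.get_obs();print(o['ee_pos'],o['force'],o['grip_width'])
c=shot('side');t=shot('top')
print('lid',meas(t,(.464,.286),.084,.056),meas(c,(.464,.286),.084,.056))
print('knob',meas(t,(.464,.286),.108,.018),'plant',meas(t,(.4414,-.09),.089,.044),meas(c,(.4414,-.09),.089,.044))
a=c['img'][180:340,270:430];b=t['img'][160:320,180:400]
im=np.hstack([cv2.resize(a,None,fx=3,fy=3),cv2.resize(b,None,fx=1.4,fy=3)])[:,:,::-1];cv2.imwrite('pics/k.png',im);print(im.shape)
E
```

```text
[0.38450443 0.08674128 0.2377512 ] [-0.37405043 -1.15406559  1.11981555] 0.05016421867286569
lid (array([0.4621, 0.2863, 0.0566, 0.0839]), np.int64(451)) (array([0.4627, 0.2913, 0.0629, 0.0848]), np.int64(289))
knob (array([0.462 , 0.286 , 0.0185, 0.1079]), np.int64(58)) plant (array([ 0.4414, -0.0908,  0.0438,  0.0892]), np.int64(174)) (array([ 0.4436, -0.0816,  0.0537,  0.0896]), np.int64(109))
(480, 788, 3)
```

View pics/k.png

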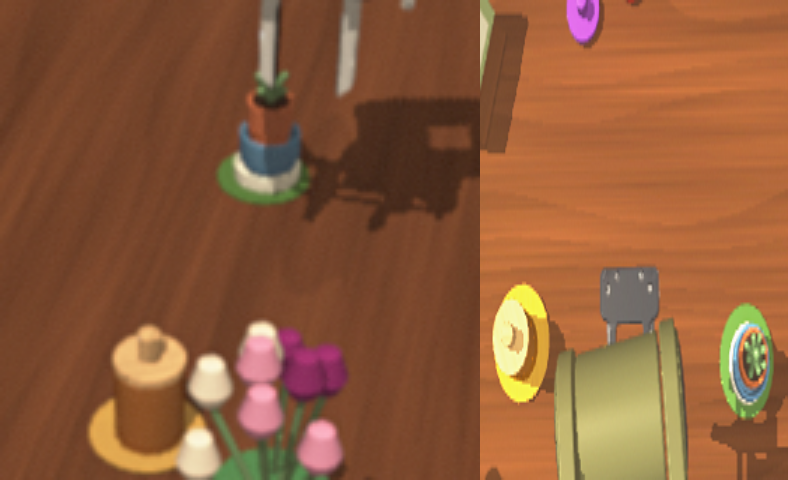

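Lid disc top is at 83.9 mm (84 expected), knob top at 107.9 mm (108), plant rim at 89.2 mm (89), and all are upright. The arm is clear, so I'll hand in.

```bash
python3 -c "
from station import ctrl
print(ctrl.hand_in())"
```

```text
the job is handed in; nothing more can be done
None
```

I placed all five pieces in the given order, letting go of each before fetching the next, and handed the job in at about 32 s; no verdict was reported.

**Heights in the last pictures:** each matched its expected seating height to within a millimetre.

| Piece | Measured | Expected |
|---|---|---|
| Lid disc top | 83.9 mm | 84 mm |
| Lid knob top | 107.9 mm | 108 mm |
| Plant collar rim | 89.2 mm | 89 mm |
| Planter rim (after placing) | 53.5 mm | 54 mm |

**Centring:** from the top camera, the lid is within about 2 mm of where the candle was released. The stack is within about 4 mm of the mat's centre, and the candle was set down within 1 mm of the dish's centre. Everything looked upright, the arm was clear, and I saw no contact with the photo frame, vase or lotion bottle; their positions were not measured.

**Checks that disagreed:**
- The side camera's depth outlines put things 4–9 mm further in y than the top camera. The visible side walls bias those outlines, so I used the top view.
- The gripper read 42.6 mm on the 44 mm collar, although the pot was held firmly and upright.
- After placing the candle, the top view of it was partly hidden by the arm, so its position rests on the release pose and the side view.

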